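# Sort left and right retractor blades from the drying rack

### The arm

A 6-joint arm with a two-finger parallel gripper is mounted at the origin on a cart in front of the work surface, level with it; the furniture and walls round the work are solid. World frame = base frame: x ahead of the robot, y to its left, z up, the work surface at z = 0. Lengths are in m, angles in rad, forces in N, time in s.
With the tool pointing down it reaches from about 0.35 to 0.975 m from the base axis. Payload 4.9 kg.
Tool frame: the origin (TCP) lies on the centre line of the jaws, within the pads' length; the fingertips stand 8 mm ahead of it and the grasp point (between the pads) lies 11 mm behind it; z points along the fingers, y is the direction in which the jaws open and shut (so a half turn about z gives the same grasp; the last joint's range is limited). The gripper opens to 85 mm and grips with 20 to 120 N. Pads are 22 mm wide; open, the fingers measure 114 mm over their backs; the gripper's body (76 mm by 85 mm) begins 54 mm behind the grasp point. The pads swing forward as they close: fully open they stand 13 mm farther back than shut.
Start: joints at [1.135, 0.053, 1.613, -0, 1.476, -0.119], TCP at [0.195, 0.594, 0.204] pointing down, gripper open.
Joint ranges: [-3.01, 3.01], [-1.01, 2.22], [0.06, 2.58], [-1.02, 4.17], [0.09, 2.62], [-3.14, 3.14]. Speed limits (rad/s): [2.57, 2.57, 3.14, 3.14, 3.14, 3.14].

### API

Orientations are given as a rotation vector (axis times angle).
In Python, from station import get_obs, get_image, calibration, finish_job gives the robot as it stands. The module is installed in compiled form; this text tells all that it offers.
- The arm moves only by the shell command python3 -m jog 'ROWS' [FORCE]. ROWS is JSON, a list of rows, each a list of 7 numbers: the shift along the tool's x, y, z in cm, then the turn, a rotation vector about the tool's x, y, z in rad, then the closure in counts, from 0 (fully open) to 255 (shut). In form: [[dx, dy, dz, ax, ay, az, jaw], ...]. A call has 1 to 8 rows; each row is the pose to reach, as a shift and turn from the pose measured when the call began, along the tool's axes at that moment; what a row does not reach only later rows make up. A row lasts 1/12 s, in which the tool goes at most 41.7 mm and 7.16 degrees, less where a joint would pass 70% of its speed; a pose out of reach is approached as far as the arm can. A call with a gripper value outside its range is refused whole. The fingers move at their own pace and stop on an object; FORCE is the grip in N (left out, the last holds). Time passes only in rows, so rows that repeat a pose let the fingers close. It gives the time, the measured TCP pose, the force and the opening at its end, in the units of the state.
- get_obs(): the state, without advancing time (a new reading comes with each control period).
- get_image(name): name is "scene" or "top"; returns the picture (384x512x3 uint8, red, green, blue); there is no depth.
- calibration(name): a dict with "vfov" (degrees; the focal length in pixels is half the picture's height over the tangent of half this angle, whatever the lens; pixels are square), "cx", "cy" (the principal point, pixels), "dist_coeffs" ([k1, k2, p1, p2, k3] as OpenCV has them; the pictures are not rectified), "R" (3x3) and "t" (3): a world point X has camera coordinates R X + t. Camera axes: x right, y down, z forward; pixel columns grow to the right and rows downward; lengths in m; the calibration is good to about 2 mm. A picture is of the moment at which its call begins. calibration takes no time and is no camera call.
- finish_job(): hands the job in, once; it reports no verdict.
The state is a dict: "t": time; "q": joint angles; "dq": joint speeds; "effort": joint torques, N m; "tool_pos": TCP position; "tool_rot": TCP orientation; "contact_force": force on the tool from outside, world axes, zero at the start; "wrist_torque": the same for the moment, N m; "opening": finger opening in m.
Only numpy, scipy, OpenCV 4.12 (cv2) and the standard library are available. Lean on these libraries where they do the work, as an engineer would, in place of code of your own. Each camera call takes 0.05 s, during which the arm holds its last target. There are 200 camera calls.

### The job

Sort the four steel retractor blades lying on the sloping drying rack: lay both left-hand blades flat in the tray whose tag shows a left-hand blade and both right-hand ones flat in the other tray, grip bar up, side by side and wholly within the tray. Seen from the grip-bar side with the foot end toward you, a left-hand blade's foot points to your left; some lie turned half round on the rack, so go by the shape. Set the blades down without dropping them, and leave the other things on the worktop where they are.

Things in the scene. Friction and masses are not known exactly. Their poses are not given: they have to be found in the camera images.
- left_1_mid (a point): Centre of the grip bar of a left-hand retractor blade (plain dull steel, about 60 g, loose), 7 mm above its flat underside. x runs along the stem from foot end to heel, z out of the grip-bar side. At the start it lies grip bar up on the rack, its foot at the lower, near end (x axis points up the slope). Grip across the bar (along y, 12 mm).
- right_1_mid (a point): Centre of the grip bar of a right-hand retractor blade (plain dull steel, about 60 g, loose), 7 mm above its flat underside. x runs along the stem from foot end to heel, z out of the grip-bar side. At the start it lies grip bar up on the rack, its foot at the lower, near end (x axis points up the slope). Grip across the bar (along y, 12 mm).
- left_2_mid (a point): Centre of the grip bar of a left-hand retractor blade (plain dull steel, about 60 g, loose), 7 mm above its flat underside. x runs along the stem from foot end to heel, z out of the grip-bar side. At the start it lies grip bar up on the rack, turned half round, its foot at the upper, far end (x axis points down the slope). Grip across the bar (along y, 12 mm).
- right_2_mid (a point): Centre of the grip bar of a right-hand retractor blade (plain dull steel, about 60 g, loose), 7 mm above its flat underside. x runs along the stem from foot end to heel, z out of the grip-bar side. At the start it lies grip bar up on the rack, turned half round, its foot at the upper, far end (x axis points down the slope). Grip across the bar (along y, 12 mm).
- rack: White drying rack, fixed, 292 mm wide; origin on the worktop below its middle, x to the back. Its panel rises to the back at 30 degrees from level, 55 mm high above the origin; an 11 mm ledge along its lower edge stops the blades, which lie side by side in any order at y about -102, -34, 34, 102 mm, middles at x = 0.
- shelf_rod (a point): Middle of the front rod of the rack's wire shelf over the blades: three 6 mm rods along the rack's y, 165 mm above the worktop, at rack x = 8, 34, 60 mm. They leave no room for an upright gripper: take the blades square to the panel (tool leaning about 30 degrees, coming from the robot's side) and draw them out likewise.
- tray_left: Tray for left-hand blades: white, fixed, 150 (x) by 170 (y) mm, walls 4 mm thick, 22 high, floor 4 thick; origin under its centre, x to its back. On its back rim a white sloping tag, 60 mm wide, 50 mm high, with a small dark raised picture of a left-hand blade, foot at the near end, pointing to +y. The two trays may stand either way round, left or right of the rack.
- tray_right: Tray for right-hand blades: white, fixed, 150 (x) by 170 (y) mm, walls 4 mm thick, 22 high, floor 4 thick; origin under its centre, x to its back. On its back rim a white sloping tag, 60 mm wide, 50 mm high, with a small dark raised picture of a right-hand blade, foot at the near end, pointing to -y. The two trays may stand either way round, left or right of the rack.
- haemostat: Steel haemostat, 150 x 73 x 7 mm, lying in front of the rack, loose; origin under its centre. Bystander.
- vial: Small vial with a cap, 22 mm across, 46 mm high, loose, standing in front of the rack; origin under its centre. Bystander.
- syringe: Clear syringe, 102 x 25 x 13 mm, lying at the right-hand side, loose; origin under its centre. Bystander.
- saline_bottle: Clear bottle, 67 mm across, 148 mm high, loose, standing right behind; origin under its centre. Bystander.
- glass_jar: Clear glass jar, 54 mm across, 70 mm high, loose, standing right of the rack at the back; origin under its centre. Bystander.
- blade_left_1: Same blade as left_1_mid, same axes, origin at mid-underside. Stem 90 mm (x +-45), 12 wide, 5 thick; on its middle 50 mm a grip bar 12 wide, 14 high over all; heel at +x a crosspiece 28 wide, 12 long; foot at -x, 16 long in x, reaching 30 mm to +y of the stem's centre line, with a 13 mm high upturned lip. Left and right blades are mirror images.
- blade_right_1: Same blade as right_1_mid, same axes, origin at mid-underside. Stem 90 mm (x +-45), 12 wide, 5 thick; on its middle 50 mm a grip bar 12 wide, 14 high over all; heel at +x a crosspiece 28 wide, 12 long; foot at -x, 16 long in x, reaching 30 mm to -y of the stem's centre line, with a 13 mm high upturned lip. Left and right blades are mirror images.
- blade_left_2: Same blade as left_2_mid, same axes, origin at mid-underside. Stem 90 mm (x +-45), 12 wide, 5 thick; on its middle 50 mm a grip bar 12 wide, 14 high over all; heel at +x a crosspiece 28 wide, 12 long; foot at -x, 16 long in x, reaching 30 mm to +y of the stem's centre line, with a 13 mm high upturned lip. Left and right blades are mirror images.
- blade_right_2: Same blade as right_2_mid, same axes, origin at mid-underside. Stem 90 mm (x +-45), 12 wide, 5 thick; on its middle 50 mm a grip bar 12 wide, 14 high over all; heel at +x a crosspiece 28 wide, 12 long; foot at -x, 16 long in x, reaching 30 mm to -y of the stem's centre line, with a 13 mm high upturned lip. Left and right blades are mirror images.

How it is judged:
At the end, for the whole second after the job is handed in: Left-hand blades in tray_left, right-hand in tray_right: each blade's middle within 70 mm (tray x) and 80 mm (tray y) of the tray's centre and under 15.5 mm above the worktop (on the tray floor), grip bar up and level to 0.12 rad, at rest (under 0.02 m/s) (x of left_1_mid in the frame of tray_left between -0.07 and 0.07 m and y of left_1_mid in the frame of tray_left between -0.08 and 0.08 m and z of each of left_1_mid, left_2_mid in the frame of tray_left below 0.0155 m and angle between each of left_1_mid, right_1_mid, left_2_mid, right_2_mid's own z axis and vertical below 0.12 rad and linear speed of each of blade_left_1, blade_right_1, blade_left_2, blade_right_2 below 0.02 m/s and x of right_1_mid in the frame of tray_right between -0.07 and 0.07 m and y of right_1_mid in the frame of tray_right between -0.08 and 0.08 m and z of each of right_1_mid, right_2_mid in the frame of tray_right below 0.0155 m and x of left_2_mid in the frame of tray_left between -0.07 and 0.07 m and y of left_2_mid in the frame of tray_left between -0.08 and 0.08 m and x of right_2_mid in the frame of tray_right between -0.07 and 0.07 m and y of right_2_mid in the frame of tray_right between -0.08 and 0.08 m); the robot touches nothing.
It fails at once if a blade is dropped or thrown (moves faster than 0.7 m/s while no finger touches it; a fall of about 25 mm) ((contact force between the fingers and blade_left_1 below 0.05 N and linear speed of blade_left_1 above 0.7 m/s) or (contact force between the fingers and blade_right_1 below 0.05 N and linear speed of blade_right_1 above 0.7 m/s) or (contact force between the fingers and blade_left_2 below 0.05 N and linear speed of blade_left_2 above 0.7 m/s) or (contact force between the fingers and blade_right_2 below 0.05 N and linear speed of blade_right_2 above 0.7 m/s)).
It fails at once if a bystander is pushed more than 30 mm or knocked over (distance of any of haemostat, vial, syringe, saline_bottle, glass_jar from where it was at the start of the episode above 0.03 m or angle between any of vial, saline_bottle, glass_jar's own z axis and vertical above 0.5 rad).
It also fails if it takes over 72 s, if anything falls off the work surface, if the arm or the gripper's body presses on something with over 40 N, if the wrist force passes 120 N, or if a joint passes its speed limit or range.

## Working session

There is one attempt and no reset: what is moved stays moved. The work goes in short steps, Python scripts to look and compute and a shell command to move; the robot and the scene stay as the last step left them, time stands still between calls to the robot, and variables do not carry over. Pictures are saved under pics/ and viewed, about 8 in all and at most 12, crops included, and the job is handed in when it is done.

```bash
mkdir -p pics
python3 - <<'E'
from station import *
import cv2
for n in("scene","top"):
    c=calibration(n);print(n,c)
    im=get_image(n);cv2.imwrite(f"pics/{n}0.png",cv2.resize(im[:,:,::-1],(800,600),interpolation=cv2.INTER_CUBIC))
print(get_obs())
E
```

```text
scene {'vfov': 44.45930480082502, 'cx': 256.4377547928913, 'cy': 190.72258639484843, 'dist_coeffs': array([-0.02598813,  0.        ,  0.        ,  0.        ,  0.        ]), 'R': array([[-0.87336176, -0.48706454,  0.00271412],
       [-0.29657084,  0.52734823, -0.79620951],
       [ 0.38637413, -0.69618387, -0.60501491]]), 't': array([0.40564053, 0.31267528, 1.1306893 ])}
top {'vfov': 45.330483615364216, 'cx': 264.4410237339114, 'cy': 198.22647265436578, 'dist_coeffs': array([-0.18916123,  0.        ,  0.        ,  0.        ,  0.        ]), 'R': array([[ 0.0145184 , -0.99964461,  0.02235767],
       [-0.98901884, -0.01764584, -0.14673229],
       [ 0.14707466, -0.01998184, -0.98892354]]), 't': array([-0.10860415,  0.52417998,  1.33718792])}
{'t': 0.1, 'q': array([ 1.13502355e+00,  5.33042923e-02,  1.61415866e+00,  3.98179931e-05,
        1.47599799e+00, -1.19018626e-01]), 'dq': array([-0.00012117, -0.0012949 , -0.00452044, -0.0009149 ,  0.00110189,
       -0.00168977]), 'effort': array([ 3.04148052e-04, -3.94899952e+01, -3.71365142e+01, -1.63020295e-04,
        3.91631547e-03,  5.49244277e-06]), 'tool_pos': array([0.19441607, 0.59334831, 0.20317649]), 'tool_rot': array([-4.95397800e-01, -3.10172914e+00,  2.80497045e-03]), 'contact_force': array([ 0.00705746,  0.25624108, -0.28001986]), 'wrist_torque': array([-0.00401635,  0.01988482,  0.00266437]), 'opening': 0.0859059418378435}
```

View pics/scene0.png

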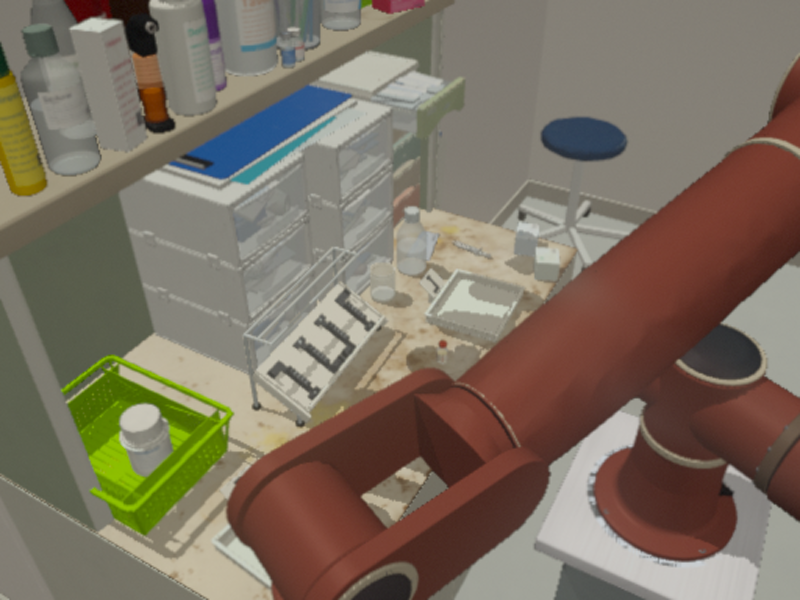

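View pics/top0.png

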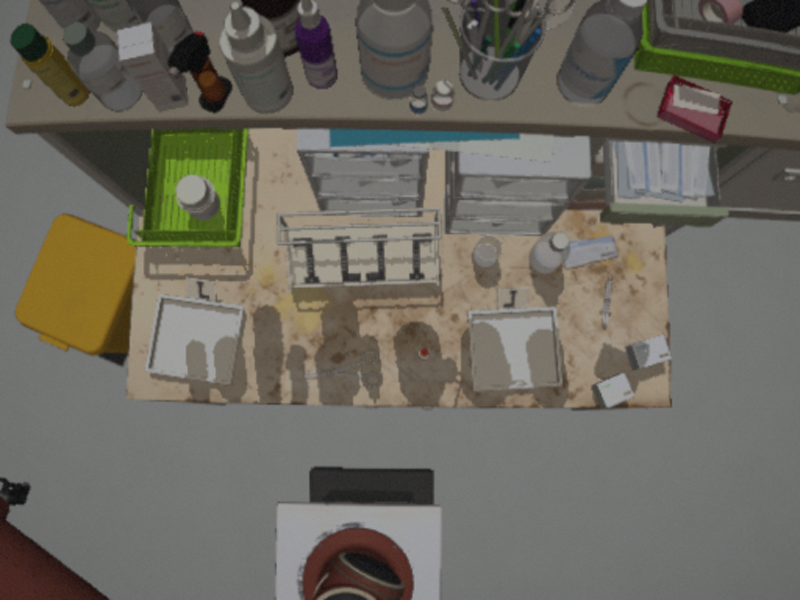

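The scene shows the rack, blades and trays. In the top view (800×600 px), the rack spans x≈285–440, y≈210–290, the left tray is at about (195,340) and the right tray at about (515,350). The haemostat is at about (335,365) and the vial at (424,352). Next I'll enlarge the crops.

Run:
```python
from station import *
import cv2,numpy as np
im=get_image("top")[:,:,::-1]
f=lambda x0,y0,w,h,s:cv2.resize(im[y0:y0+h,x0:x0+w],None,fx=s,fy=s,interpolation=cv2.INTER_CUBIC)
a=f(175,130,114,60,7) # 798x420
b=f(112,170,57,25,7);c=f(306,175,57,25,7)
o=np.zeros((600,798,3),np.uint8);o[:420]=a;o[425:600,:399]=b;o[425:600,399:]=c
cv2.imwrite("pics/crop1.png",o)
cv2.imwrite("pics/crop2.png",f(85,175,290,85,2.75))
```

```text
(no output)
```

View pics/crop1.png

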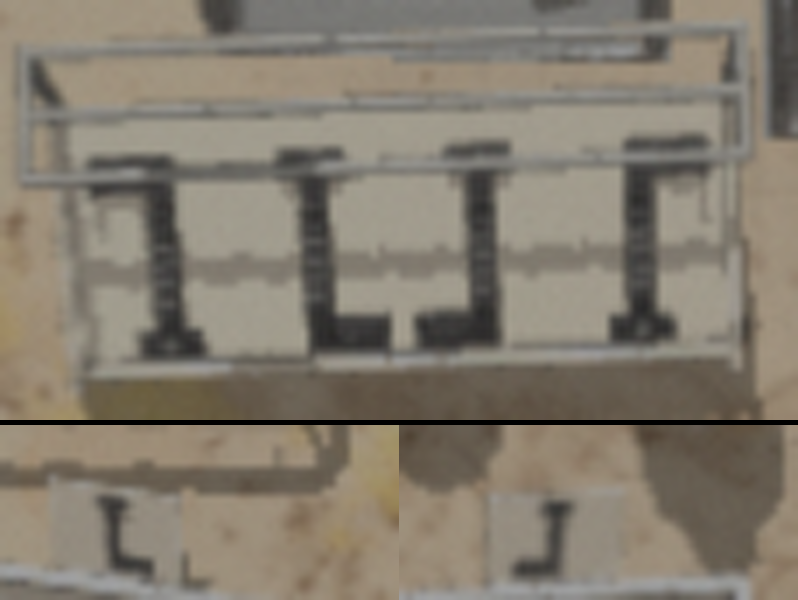

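View pics/crop2.png

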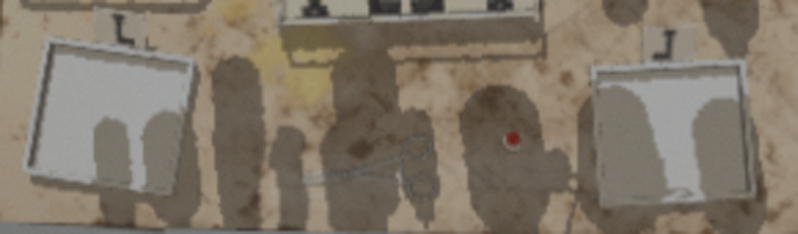

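The tags show that the tray at image left (+y) is tray_right and the one at image right (−y) is tray_left. From left to right the blades are:
- **B1** (crop x 165): right-hand, turned half round
- **B2** (315): right-hand
- **B3** (480): left-hand
- **B4** (640): left-hand, turned half round

I'll fit the rack and tray poses from these pixels.

```bash
cat > h.py <<'E'
import numpy as np,cv2
from scipy.optimize import least_squares
from scipy.spatial.transform import Rotation as Ro
from station import *
def proj(P,n="top"):
    c=calibration(n);f=192/np.tan(np.radians(c["vfov"]/2))
    K=np.array([[f,0,c["cx"]],[0,f,c["cy"]],[0,0,1.]])
    return cv2.projectPoints(np.array(P,float).reshape(-1,3),cv2.Rodrigues(c["R"])[0],c["t"],K,c["dist_coeffs"])[0].reshape(-1,2)
def place(p,L): # planar pose x,y,yaw applied to local points
    return Ro.from_euler("z",p[2]).apply(np.array(L,float))+[p[0],p[1],0]
def fit(L,px,x0):
    r=least_squares(lambda p:(proj(place(p,L))-px).ravel(),x0);return r.x,np.sqrt(np.mean(r.fun**2)),r.fun.reshape(-1,2)
un=lambda P,x0,y0,s:(np.array(P)+.5)/s-.5+[x0,y0]
c30,s30=np.cos(np.pi/6),.5
def panel(s,y,h): return [s*c30-h*s30,y,.055+s*s30+h*c30]
E
python3 - <<'E'
from h import *
t=np.array([[75,85,22],[75,-85,22],[-75,-85,22],[-75,85,22]])/1000
for n,P,x0 in(("tray_right",[(48,37),(195,60),(173,195),(25,172)],[.5,.4,0]),("tray_left",[(591,65),(745,60),(755,195),(602,207)],[.5,-.3,0])):
    p,e,r=fit(t,un(P,85,175,2.75),x0);print(n,p.round(4),e,r.round(1).tolist())
L=[];P=[]
for y,(tx,ty,bx,by) in zip([.102,.034,-.034,-.102],[(160,156,172,356),(311,150,321,349),(477,145,485,345),(640,137,640,341)]):
    L+=[panel(.045,y,.007),panel(-.045,y,.007)];P+=[(tx,ty),(bx,by)]
px=un(P,175,130,7);p,e,r=fit(L,px,[.6,0,0]);print("rack",p.round(4),e,r.round(1).tolist())
# rack corners check: front rod ends, z=.165
print("front rod",((proj(place(p,[[.008,.146,.165],[.008,-.146,.165]]))-[175,130]+.5)*7-.5).round())
v=un([(513,139)],85,175,2.75);print("vial",least_squares(lambda q:(proj([q[0],q[1],.046])-v).ravel(),[.5,0]).x)
for q in [(300,182),(420,140),(420,190)]:
    v=un([q],85,175,2.75);print("haem",least_squares(lambda q:(proj([q[0],q[1],.004])-v).ravel(),[.5,0]).x)
E
```

```text
tray_right [ 0.4638  0.326  -0.1228] 0.39389526628470967 [[0.4, 0.8], [-0.2, 0.0], [-0.3, -0.4], [0.1, -0.4]]
tray_left [ 0.4577 -0.2996  0.0707] 0.6422479450620859 [[0.7, 1.2], [-0.5, 0.1], [-0.2, -0.2], [-0.1, -1.1]]
rack [ 0.6245 -0.0007  0.0505] 0.36913006434585305 [[-0.8, -0.2], [-0.4, -0.0], [0.6, -0.1], [0.8, 0.2], [-0.1, -0.2], [-0.1, 0.1], [-0.3, 0.3], [0.3, -0.1]]
front rod [[ 20. 175.]
 [757. 152.]]
vial [ 0.44455751 -0.12124469]
haem [0.39633127 0.11214096]
haem [ 0.44544845 -0.01968421]
haem [ 0.39009863 -0.02086794]
```

```bash
cat >> h.py <<'E'
rack=[.6240,-.0007,.0505];TR=[.4638,.326,-.1228];TL=[.4577,-.2996,.0707]
def tool(yaw,tilt): return Ro.from_euler("z",yaw)*Ro.from_matrix(np.array([[-np.cos(tilt),0,-np.sin(tilt)],[0,1,0],[np.sin(tilt),0,-np.cos(tilt)]]).T.reshape(3,3) if 0 else np.array([[-np.cos(tilt),0,np.sin(tilt)],[0,1,0],[-np.sin(tilt),0,-np.cos(tilt)]]))
def atrack(y,h,s=0): return place(rack,[panel(s,y,h)])[0],tool(rack[2],np.pi/6)
def attray(T,y,z,x=0): return place(T,[[x,y,z]])[0],tool(T[2],0)
def now():
    o=get_obs();return o["tool_pos"],Ro.from_rotvec(o["tool_rot"])
def delta(a,b):
    return np.r_[100*a[1].inv().apply(b[0]-a[0]),(a[1].inv()*b[1]).as_rotvec()].round(3).tolist()
E
python3 - <<'E'
from h import *
a=now()
print("start->hover1",delta(a,atrack(.102,.15)))
for n,y,T,ty in(("B1",.102,TR,.038),("B2",.034,TR,-.038),("B4",-.102,TL,-.038),("B3",-.034,TL,.038)):
    print(n,"hover->tray.13",delta(atrack(y,.15),attray(T,ty,.13)))
    for m in (.102,.034,-.034,-.102): print("   tray->hover",m,delta(attray(T,ty,.13),atrack(m,.15)))
E
```

```text
start->hover1 [-48.66, -36.247, 1.894, -0.098, -0.518, -0.358]
B1 hover->tray.13 [8.11, 26.98, 1.657, 0.045, 0.522, 0.169]
   tray->hover 0.102 [-10.755, -25.508, -5.49, -0.045, -0.522, -0.169]
   tray->hover 0.034 [-11.927, -32.206, -5.49, -0.045, -0.522, -0.169]
   tray->hover -0.034 [-13.1, -38.904, -5.49, -0.045, -0.522, -0.169]
   tray->hover -0.102 [-14.272, -45.602, -5.49, -0.045, -0.522, -0.169]
B2 hover->tray.13 [9.245, 26.294, 1.002, 0.045, 0.522, 0.169]
   tray->hover 0.102 [-10.755, -17.908, -5.49, -0.045, -0.522, -0.169]
   tray->hover 0.034 [-11.927, -24.606, -5.49, -0.045, -0.522, -0.169]
   tray->hover -0.034 [-13.1, -31.304, -5.49, -0.045, -0.522, -0.169]
   tray->hover -0.102 [-14.272, -38.002, -5.49, -0.045, -0.522, -0.169]
B4 hover->tray.13 [11.874, -22.612, -0.516, -0.005, 0.524, -0.02]
   tray->hover 0.102 [-11.407, 42.79, -5.49, 0.005, -0.524, 0.02]
   tray->hover 0.034 [-11.27, 35.991, -5.49, 0.005, -0.524, 0.02]
   tray->hover -0.034 [-11.133, 29.193, -5.49, 0.005, -0.524, 0.02]
   tray->hover -0.102 [-10.995, 22.394, -5.49, 0.005, -0.524, 0.02]
B3 hover->tray.13 [12.007, -21.813, -0.592, -0.005, 0.524, -0.02]
   tray->hover 0.102 [-11.407, 35.19, -5.49, 0.005, -0.524, 0.02]
   tray->hover 0.034 [-11.27, 28.391, -5.49, 0.005, -0.524, 0.02]
   tray->hover -0.034 [-11.133, 21.593, -5.49, 0.005, -0.524, 0.02]
   tray->hover -0.102 [-10.995, 14.794, -5.49, 0.005, -0.524, 0.02]
```

```bash
python3 -m jog '[[-48.7,-36.2,1.9,-0.098,-0.518,-0.358,110],[-48.7,-36.2,1.9,-0.098,-0.518,-0.358,110],[-48.7,-36.2,1.9,-0.098,-0.518,-0.358,110],[-48.7,-36.2,1.9,-0.098,-0.518,-0.358,110],[-48.7,-36.2,1.9,-0.098,-0.518,-0.358,110],[-48.7,-36.2,1.9,-0.098,-0.518,-0.358,110],[-48.7,-36.2,1.9,-0.098,-0.518,-0.358,110],[-48.7,-36.2,1.9,-0.098,-0.518,-0.358,110]]' 40
python3 -c "
from h import *
print(delta(now(),atrack(.102,.15)))"
```

```text
t: 0.82
tool_pos: [0.3863, 0.3202, 0.1927]
tool_rot: [-0.069, 2.617, 0.018]
contact_force: [1.0, -0.5, 0.4]
opening: 0.0484
[-12.237, -23.075, 7.961, 0.001, -0.0, 0.002]
```

```bash
python3 -m jog '[[-12.24,-23.08,7.96,0,0,0,110],[-12.24,-23.08,7.96,0,0,0,110],[-12.24,-23.08,7.96,0,0,0,110],[-12.24,-23.08,7.96,0,0,0,110],[-12.24,-23.08,7.96,0,0,0,110],[-12.24,-23.08,7.96,0,0,0,110],[-12.24,-23.08,7.96,0,0,0,110],[-12.24,-23.08,7.96,0,0,0,110]]'
python3 -c "
from h import *
print(delta(now(),atrack(.102,.15)),delta(now(),atrack(.102,.03)))"
```

```text
t: 1.48
tool_pos: [0.5455, 0.093, 0.1847]
tool_rot: [-0.061, 2.618, 0.015]
contact_force: [-1.1, 0.3, -0.1]
opening: 0.0484
[0.107, 0.449, -0.09, -0.003, -0.001, -0.003] [0.101, 0.484, 11.91, -0.003, -0.001, -0.003]
```

```bash
python3 -m jog '[[0.1,0.48,3,0,0,0,110],[0.1,0.48,6,0,0,0,110],[0.1,0.48,9,0,0,0,110],[0.1,0.48,11.4,0,0,0,110],[0.1,0.48,11.9,0,0,0,110],[0.1,0.48,11.9,0,0,0,110]]'
python3 - <<'E'
from h import *
print(delta(now(),atrack(.102,.012)))
im=get_image("top")[:,:,::-1];im2=get_image("scene")[:,:,::-1]
f=lambda im,x0,y0,w,h,s:cv2.resize(im[y0:y0+h,x0:x0+w],None,fx=s,fy=s,interpolation=cv2.INTER_CUBIC)
cv2.imwrite("pics/g1.png",np.hstack([f(im,175,125,70,80,5.7),f(im2,155,165,70,80,5.7)]))
E
```

```text
t: 1.98
tool_pos: [0.6022, 0.1007, 0.0781]
tool_rot: [-0.061, 2.623, 0.015]
contact_force: [-0.5, 0.8, -0.0]
opening: 0.049
[-0.299, -0.035, 1.637, -0.003, -0.006, -0.003]
```

View pics/g1.png

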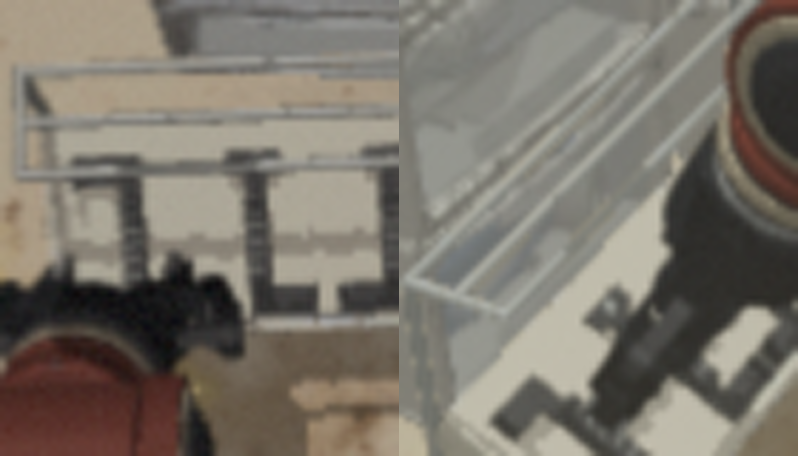

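The fingers straddle B1's bar (scene crop about (640,370)) and stay clear of the rods. I'll go down and close.

```bash
python3 -m jog '[[-0.2,-0.1,0.6,0,0,0,110],[-0.25,-0.1,1.2,0,0,0,110],[-0.3,-0.1,1.64,0,0,0,110],[-0.3,-0.1,1.64,0,0,0,110],[-0.3,-0.1,1.64,0,0,0,180],[-0.3,-0.1,1.64,0,0,0,230],[-0.3,-0.1,1.64,0,0,0,255],[-0.3,-0.1,1.64,0,0,0,255]]'
python3 -m jog '[[0,0,0,0,0,0,255],[0,0,0,0,0,0,255],[0,0,0,0,0,0,255]]' 60
python3 -c "
from h import *
print(delta(now(),atrack(.102,.012)))"
```

```text
t: 2.75
tool_pos: [0.6148, 0.1003, 0.0695]
tool_rot: [-0.061, 2.617, 0.015]
contact_force: [0.5, 0.9, 0.6]
opening: 0.0011
t: 3.0
tool_pos: [0.6148, 0.1003, 0.0696]
tool_rot: [-0.061, 2.617, 0.015]
contact_force: [0.6, 0.7, -0.3]
opening: 0.0
[0.374, 0.064, 0.267, -0.003, 0.001, -0.003]
```

The jaws shut to 0, so the grip missed. I'll look.

Run:
```python
from h import *
im=get_image("top")[:,:,::-1].copy();im2=get_image("scene")[:,:,::-1].copy()
p,R=now(); 
for h in (.102,.034):
  for n,i in(("top",im),("scene",im2)):
    pass
tip=p+R.apply([0,0,.008]);print("tip px",proj(tip),proj(tip,"scene"))
L=[panel(s,y,.014) for y in (.102,.034,-.034,-.102) for s in(-.025,.025)]
W=place(rack,L);print(proj(W,"top").round(1).tolist());print(proj(W,"scene").round(1).tolist())
f=lambda im,x0,y0,w,h,s:cv2.resize(im[y0:y0+h,x0:x0+w],None,fx=s,fy=s,interpolation=cv2.INTER_CUBIC)
s2=f(im2,155,165,100,110,5.4)
cv2.imwrite("pics/g2.png",s2)
```

```text
tip px [[197.83245473 165.11244107]] [[188.17266888 239.93586673]]
[[198.0, 175.0], [196.9, 159.0], [220.7, 174.3], [219.8, 158.2], [243.5, 173.5], [242.9, 157.5], [266.2, 172.8], [265.9, 156.8]]
[[197.3, 245.5], [182.8, 233.7], [210.3, 230.3], [196.4, 218.9], [222.4, 216.1], [208.9, 205.1], [233.6, 202.9], [220.7, 192.3]]
```

View pics/g2.png

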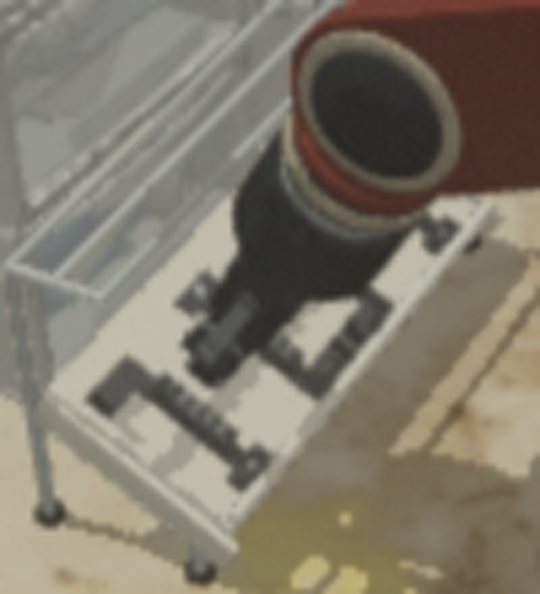

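Run:
```python
from h import *
p,R=now();o=[]
for n,x0,y0 in(("top",165,125),("scene",155,165)):
    im=get_image(n)[:,:,::-1]
    i=cv2.resize(im[y0:y0+100,x0:x0+70],None,fx=5.7,fy=5.7,interpolation=cv2.INTER_CUBIC)
    for k,c in((.008,(0,0,255)),(-.011,(0,255,255)),(-.065,(0,255,0)),(-.1,(255,0,0))):
        q=(proj(p+R.apply([0,0,k]),n)[0]-[x0,y0]+.5)*5.7;cv2.circle(i,tuple(int(v) for v in q),4,c,-1)
    for y in (.102,.034):
        for s in(-.025,.025):
            q=(proj(place(rack,[panel(s,y,.014)]),n)[0]-[x0,y0]+.5)*5.7;cv2.circle(i,tuple(int(v) for v in q),3,(255,0,255),-1)
    o.append(i)
cv2.imwrite("pics/g3.png",np.hstack(o));ob=get_obs();print(ob["q"],p,R.as_matrix()[:,2])
```

```text
[ 0.04132332 -0.14041323  2.11068874  0.00330168  0.6472327  -1.57849617] [0.61477262 0.10027534 0.06951121] [ 0.49999014  0.02263915 -0.86573514]
```

View pics/g3.png

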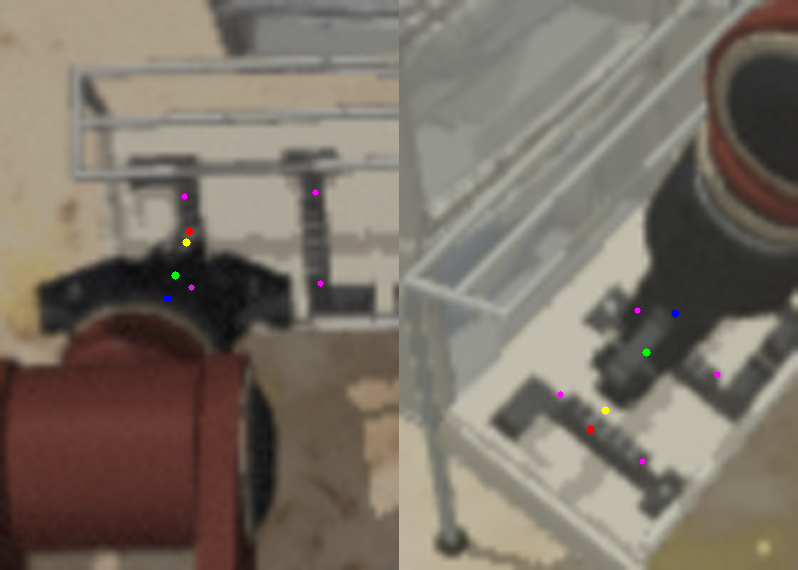

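The top view (7th picture viewed) shows the tool centred on B1. In the scene view the closed tip, at about (612,392), is well short of the predicted tip at (590,430). The real fingers seem to stand some 25 mm higher along the tool axis than reported, so I'll feel downward with the jaws shut.

```bash
python3 -m jog '[[0.3,0,0.3,0,0,0,255],[0.3,0,0.5,0,0,0,255],[0.3,0,0.5,0,0,0,255]]'; python3 -m jog '[[0,0,0.3,0,0,0,255],[0,0,0.3,0,0,0,255]]';python3 -m jog '[[0,0,0.3,0,0,0,255],[0,0,0.3,0,0,0,255]]'
```

```text
t: 3.45
tool_pos: [0.6141, 0.1002, 0.0626]
tool_rot: [-0.061, 2.618, 0.015]
contact_force: [0.3, 0.3, -0.3]
opening: 0.0001
t: 3.62
tool_pos: [0.6153, 0.1002, 0.0592]
tool_rot: [-0.061, 2.619, 0.015]
contact_force: [0.5, 0.4, -0.4]
opening: 0.0001
t: 3.78
tool_pos: [0.6167, 0.1003, 0.0559]
tool_rot: [-0.061, 2.62, 0.015]
contact_force: [-0.2, -0.5, 0.2]
opening: 0.0003
```

```bash
for i in 1; do :; done; python3 -m jog '[[0,0,0.4,0,0,0,255],[0,0,0.4,0,0,0,255]]'; python3 -m jog '[[0,0,0.3,0,0,0,255],[0,0,0.3,0,0,0,255]]';python3 -m jog '[[0,0,0.3,0,0,0,255],[0,0,0.3,0,0,0,255]]'
python3 -c "
from h import *
print(delta(now(),atrack(.102,0)))"
```

```text
t: 3.95
tool_pos: [0.6184, 0.1003, 0.0516]
tool_rot: [-0.061, 2.621, 0.015]
contact_force: [0.1, -0.9, 0.2]
opening: -0.0
t: 4.12
tool_pos: [0.6197, 0.1004, 0.0482]
tool_rot: [-0.061, 2.622, 0.015]
contact_force: [0.5, 1.3, -0.4]
opening: 0.0003
t: 4.28
tool_pos: [0.621, 0.1004, 0.045]
tool_rot: [-0.061, 2.623, 0.015]
contact_force: [0.1, -0.7, -0.3]
opening: -0.0001
[-0.311, 0.084, -0.976, -0.003, -0.006, -0.003]
```

```bash
python3 -m jog '[[-0.3,0,0.3,0,0,0,255],[-0.3,0,0.3,0,0,0,255]]'; python3 -m jog '[[0,0,0.3,0,0,0,255],[0,0,0.3,0,0,0,255]]'
python3 - <<'E'
from h import *
p,R=now();o=[]
print(delta(now(),atrack(.102,0)),get_obs()["contact_force"])
for n,x0,y0 in(("top",165,125),("scene",155,165)):
    im=get_image(n)[:,:,::-1]
    i=cv2.resize(im[y0:y0+100,x0:x0+70],None,fx=5.7,fy=5.7,interpolation=cv2.INTER_CUBIC)
    o.append(i)
cv2.imwrite("pics/g4.png",np.hstack(o))
E
```

```text
t: 4.45
tool_pos: [0.6231, 0.1006, 0.0439]
tool_rot: [-0.063, 2.63, 0.014]
contact_force: [-26.3, -1.6, 21.3]
opening: -0.0
t: 4.62
tool_pos: [0.623, 0.1006, 0.0437]
tool_rot: [-0.065, 2.636, 0.013]
contact_force: [-39.2, -4.7, 36.6]
opening: -0.0002
[-0.185, 0.071, -1.186, -0.003, -0.019, -0.001] [-39.16193966  -4.71792133  36.59824831]
```

View pics/g4.png

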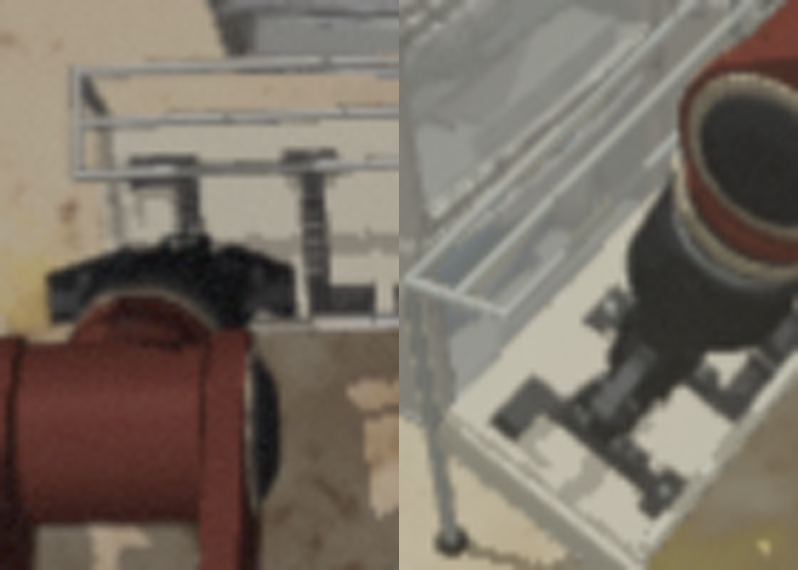

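The closed tips met the bar at reported TCP h≈−10.3 mm. The real tool is therefore about 32 mm shorter along its axis than reported, and the scene picture agrees. I'll put that in the helper and grasp again.

```bash
cat >> h.py <<'E'
OFF=.0323
def now():
    o=get_obs();R=Ro.from_rotvec(o["tool_rot"]);return o["tool_pos"]-R.apply([0,0,OFF]),R
E
python3 -m jog '[[0,0,-1.5,0,0,0,255],[0,0,-3,0,0,0,180],[0,0,-3.5,0,0,0,110],[0,0,-3.5,0,0,0,110],[0,0,-3.5,0,0,0,110]]'
python3 -c "
from h import *
print(delta(now(),atrack(.102,.0105)))"
```

```text
t: 5.13
tool_pos: [0.6063, 0.0999, 0.0744]
tool_rot: [-0.064, 2.635, 0.013]
contact_force: [-0.7, -0.1, -0.3]
opening: 0.0476
[-0.141, 0.072, 4.487, -0.003, -0.018, -0.001]
```

```bash
python3 -m jog '[[-0.14,-0.1,1.5,0,-0.018,0,110],[-0.14,-0.1,3,0,-0.018,0,110],[-0.14,-0.1,4.1,0,-0.018,0,110],[-0.14,-0.1,4.45,0,-0.018,0,110],[-0.14,-0.1,4.45,0,-0.018,0,110]]'
python3 -m jog '[[0,0,0,0,0,0,160],[0,0,0,0,0,0,200],[0,0,0,0,0,0,220],[0,0,0,0,0,0,240],[0,0,0,0,0,0,255],[0,0,0,0,0,0,255]]' 60
python3 -c "
from h import *
print(delta(now(),atrack(.102,.0105)))"
```

```text
t: 5.55
tool_pos: [0.628, 0.0997, 0.0335]
tool_rot: [-0.064, 2.621, 0.013]
contact_force: [-0.5, -0.0, -0.6]
opening: 0.0488
t: 6.05
tool_pos: [0.6282, 0.0998, 0.0342]
tool_rot: [-0.064, 2.621, 0.013]
contact_force: [-4.3, -0.4, 3.9]
opening: 0.0101
[-0.223, 0.175, -0.086, -0.003, -0.003, -0.001]
```

Gripped, with the opening at 10 mm. Drawing it out.

```bash
python3 -m jog '[[0,0,-0.8,0,0,0,255],[0,0,-2.5,0,0,0,255],[0,0,-5,0,0,0,255],[0,0,-8,0,0,0,255],[0,0,-11,0,0,0,255],[0,0,-13.5,0,0,0,255],[0,0,-14,0,0,0,255],[0,0,-14,0,0,0,255]]'
python3 -c "
from h import *
print(delta(now(),attray(TR,.038,.13)))"
```

```text
t: 6.72
tool_pos: [0.5596, 0.0968, 0.1587]
tool_rot: [-0.064, 2.615, 0.013]
contact_force: [-0.0, 0.2, -1.3]
opening: 0.0098
[8.164, 27.102, 1.732, 0.042, 0.525, 0.168]
```

```bash
python3 -m jog '[[0.8,2.7,0.2,0.004,0.05,0.017,255],[2,6.8,0.4,0.01,0.13,0.042,255],[3.3,10.9,0.7,0.017,0.21,0.067,255],[4.6,15.2,1,0.024,0.29,0.094,255],[5.8,19.2,1.2,0.03,0.37,0.118,255],[7,23.2,1.5,0.036,0.45,0.143,255],[7.8,26,1.7,0.04,0.5,0.16,255],[8.16,27.1,1.73,0.042,0.525,0.168,255]]'
python3 -m jog '[[0,0.3,0,0,0,0,255],[0,0.3,0,0,0,0,255]]'
python3 -c "
from h import *
print(delta(now(),attray(TR,.038,.13)),delta(now(),attray(TR,.038,.0136+.006)))"
```

```text
t: 7.38
tool_pos: [0.4828, 0.3677, 0.0979]
tool_rot: [-0.189, -3.129, 0.002]
contact_force: [0.0, 0.2, -1.6]
opening: 0.0105
t: 7.55
tool_pos: [0.4822, 0.3704, 0.0949]
tool_rot: [-0.187, -3.126, 0.006]
contact_force: [0.4, -1.2, -0.3]
opening: 0.0099
[1.318, -0.844, -0.263, -0.004, -0.01, 0.004] [1.208, -0.795, 10.776, -0.004, -0.01, 0.004]
```

```bash
python3 -m jog '[[0.6,-0.4,2,-0.004,-0.01,0.004,255],[1.2,-0.8,4.5,-0.004,-0.01,0.004,255],[1.2,-0.8,7,-0.004,-0.01,0.004,255],[1.2,-0.8,8.8,-0.004,-0.01,0.004,255],[1.2,-0.8,9.8,-0.004,-0.01,0.004,255],[1.2,-0.8,10.2,-0.004,-0.01,0.004,255],[1.2,-0.8,10.2,-0.004,-0.01,0.004,255]]'
python3 - <<'E'
from h import *
print(delta(now(),attray(TR,.038,.0136)))
o=[]
for n,x0,y0 in(("top",85,165),("scene",110,240)):
    im=get_image(n)[:,:,::-1]
    i=cv2.resize(im[y0:y0+85,x0:x0+85],None,fx=4.7,fy=4.7,interpolation=cv2.INTER_CUBIC)
    o.append(i)
cv2.imwrite("pics/p1.png",np.hstack(o))
E
```

```text
t: 8.13
tool_pos: [0.468, 0.3623, -0.0076]
tool_rot: [-0.195, -3.135, 0.002]
contact_force: [0.5, 0.5, -1.2]
opening: 0.0102
[-0.024, 0.139, 1.109, -0.001, -0.001, -0.002]
```

View pics/p1.png

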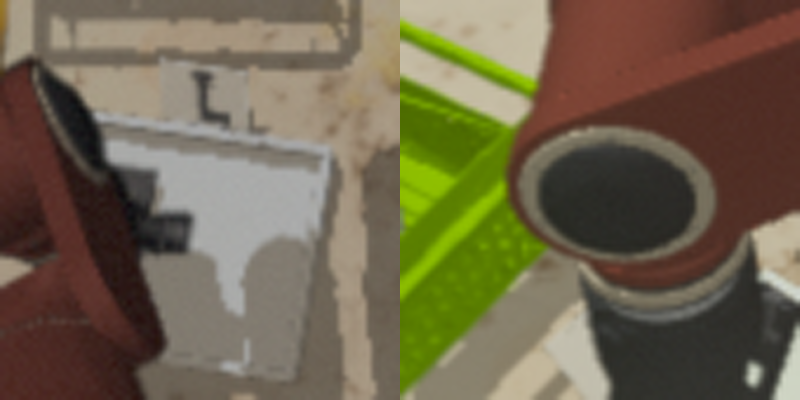

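The gripper is in the +y half of tray_right (top crop, fingers about (165,230)). I'll lower it by touch.

```bash
python3 -m jog '[[0,0.1,0.3,0,0,0,255],[0,0.1,0.6,0,0,0,255],[0,0.1,0.8,0,0,0,255],[0,0.1,0.8,0,0,0,255]]'; python3 -m jog '[[0,0,0.15,0,0,0,255],[0,0,0.15,0,0,0,255]]'; python3 -m jog '[[0,0,0.15,0,0,0,255],[0,0,0.15,0,0,0,255]]'
python3 -c "
from h import *
print(delta(now(),attray(TR,.038,.0136)))"
```

```text
t: 8.57
tool_pos: [0.4695, 0.3646, -0.0137]
tool_rot: [0.194, 3.134, 0.001]
contact_force: [-0.3, -0.3, -1.3]
opening: 0.0096
t: 8.73
tool_pos: [0.4692, 0.3646, -0.0155]
tool_rot: [0.194, 3.134, 0.0]
contact_force: [0.2, -1.1, -0.9]
opening: 0.0103
t: 8.9
tool_pos: [0.469, 0.3645, -0.0174]
tool_rot: [0.194, 3.135, 0.0]
contact_force: [0.3, -0.4, -0.3]
opening: 0.0101
[0.04, -0.086, 0.135, 0.0, 0.001, -0.001]
```

```bash
python3 -m jog '[[0,0,0.12,0,0,0,255],[0,0,0.12,0,0,0,255]]'; python3 -m jog '[[0,0,0.1,0,0,0,255],[0,0,0.1,0,0,0,255]]'; python3 -m jog '[[0,0,0.05,0,0,0,255],[0,0,0.05,0,0,0,255]]'
```

```text
t: 9.07
tool_pos: [0.4688, 0.3644, -0.0189]
tool_rot: [0.194, 3.135, -0.0]
contact_force: [0.1, -0.3, -0.9]
opening: 0.0103
t: 9.23
tool_pos: [0.4689, 0.3644, -0.0199]
tool_rot: [0.194, 3.135, -0.0]
contact_force: [-0.0, -0.0, -1.0]
opening: 0.0099
t: 9.4
tool_pos: [0.4689, 0.3645, -0.02]
tool_rot: [0.194, 3.135, -0.001]
contact_force: [-0.7, -1.1, 1.9]
opening: 0.0099
```

Floor contact came at reported z=−0.020. Releasing.

```bash
python3 -m jog '[[0,0,0,0,0,0,230],[0,0,0,0,0,0,200],[0,0,0,0,0,0,160],[0,0,0,0,0,0,130],[0,0,0,0,0,0,130]]'; python3 -m jog '[[0,0,-1,0,0,0,130],[0,0,-3,0,0,0,130],[0,0,-6,0,0,0,130],[0,0,-9,0,0,0,130],[0,0,-11,0,0,0,120],[0,0,-11,0,0,0,110]]'
python3 -c "
from h import *
print(delta(now(),atrack(.034,.15)))"
```

```text
t: 9.82
tool_pos: [0.4689, 0.3645, -0.0201]
tool_rot: [0.194, 3.135, -0.0]
contact_force: [-0.7, -0.4, -0.9]
opening: 0.042
t: 10.32
tool_pos: [0.4724, 0.3667, 0.0971]
tool_rot: [0.193, 3.126, 0.009]
contact_force: [0.1, 0.1, 0.7]
opening: 0.0484
[-11.67, -32.489, -5.652, -0.04, -0.512, -0.171]
```

```bash
python3 -m jog '[[-1.5,-4,-1.2,-0.006,-0.07,-0.02,110],[-3,-8,-2.4,-0.012,-0.14,-0.045,110],[-4.5,-12.2,-3.2,-0.018,-0.21,-0.07,110],[-6,-16.4,-4,-0.025,-0.29,-0.09,110],[-7.5,-20.6,-4.6,-0.03,-0.36,-0.115,110],[-9,-24.6,-5.2,-0.035,-0.43,-0.14,110],[-10.4,-28.6,-5.5,-0.038,-0.49,-0.16,110],[-11.5,-32.2,-5.65,-0.04,-0.512,-0.171,110]]'
python3 -m jog '[[0,0,0,0,0,0,110]]'
python3 -c "
from h import *
print(delta(now(),atrack(.034,.15)),delta(now(),atrack(.034,.03)))"
```

```text
t: 10.98
tool_pos: [0.5421, 0.0468, 0.151]
tool_rot: [-0.069, 2.615, 0.017]
contact_force: [1.0, 0.8, 0.9]
opening: 0.0481
t: 11.07
tool_pos: [0.5422, 0.0396, 0.1512]
tool_rot: [-0.057, 2.613, 0.011]
contact_force: [-0.0, 0.2, -0.1]
opening: 0.0486
[-2.1, -1.046, 0.559, -0.007, 0.004, -0.005] [-2.053, -0.967, 12.559, -0.007, 0.004, -0.005]
```

```bash
python3 -m jog '[[-1.5,-0.6,1,-0.007,0.004,-0.005,110],[-2.05,-0.8,3.5,-0.007,0.004,-0.005,110],[-2.05,-0.8,6.5,-0.007,0.004,-0.005,110],[-2.05,-0.8,9.5,-0.007,0.004,-0.005,110],[-2.05,-0.8,11.5,-0.007,0.004,-0.005,110],[-2.05,-0.8,12,-0.007,0.004,-0.005,110],[-2.05,-0.8,12,-0.007,0.004,-0.005,110]]'
python3 -c "
from h import *
print(delta(now(),atrack(.036,.0115)))"
```

```text
t: 11.65
tool_pos: [0.6193, 0.0352, 0.0552]
tool_rot: [-0.066, 2.622, 0.019]
contact_force: [-0.8, -0.3, 0.3]
opening: 0.0487
[-0.236, -0.011, 2.246, 0.001, -0.005, -0.0]
```

```bash
python3 -m jog '[[-0.2,0,0.8,0,-0.005,0,110],[-0.24,0,1.6,0,-0.005,0,110],[-0.24,0,2.1,0,-0.005,0,110],[-0.24,0,2.25,0,-0.005,0,110],[-0.24,0,2.25,0,-0.005,0,110]]'; python3 -m jog '[[0,0,0,0,0,0,160],[0,0,0,0,0,0,200],[0,0,0,0,0,0,220],[0,0,0,0,0,0,240],[0,0,0,0,0,0,255],[0,0,0,0,0,0,255]]' 60
python3 -c "
from h import *
print(delta(now(),atrack(.034,.0105)))"
```

```text
t: 12.07
tool_pos: [0.6325, 0.036, 0.0371]
tool_rot: [-0.066, 2.617, 0.02]
contact_force: [-0.5, 1.5, 0.1]
opening: 0.0487
t: 12.57
tool_pos: [0.6326, 0.036, 0.0379]
tool_rot: [-0.067, 2.617, 0.02]
contact_force: [-5.3, -0.4, 5.9]
opening: 0.0101
[0.049, -0.216, 0.179, 0.001, 0.001, 0.0]
```

```bash
python3 -m jog '[[0,0,-0.8,0,0,0,255],[0,0,-2.5,0,0,0,255],[0,0,-5,0,0,0,255],[0,0,-8,0,0,0,255],[0,0,-11,0,0,0,255],[0,0,-13.5,0,0,0,255],[0,0,-14,0,0,0,255],[0,0,-14,0,0,0,255]]'
python3 -c "
from h import *
print(delta(now(),attray(TR,-.038,.13)))"
```

```text
t: 13.23
tool_pos: [0.5635, 0.0321, 0.1621]
tool_rot: [-0.067, 2.611, 0.018]
contact_force: [-0.3, -0.1, -0.1]
opening: 0.0096
[9.49, 26.122, 1.405, 0.046, 0.528, 0.17]
```

```bash
python3 -m jog '[[0.9,2.6,0.2,0.004,0.05,0.017,255],[2.3,6.6,0.4,0.01,0.13,0.042,255],[3.8,10.6,0.7,0.017,0.21,0.067,255],[5.3,14.6,0.9,0.024,0.29,0.094,255],[6.7,18.4,1.1,0.03,0.37,0.118,255],[8.1,22.2,1.3,0.038,0.45,0.143,255],[9,24.9,1.4,0.043,0.51,0.163,255],[9.5,26.1,1.4,0.046,0.528,0.17,255]]'
python3 -m jog '[[0,0,0,0,0,0,255],[0,0,0,0,0,0,255]]'
python3 -c "
from h import *
print(delta(now(),attray(TR,-.038,.13)),delta(now(),attray(TR,-.038,.0136+.006)))"
```

```text
t: 13.9
tool_pos: [0.4738, 0.2918, 0.0984]
tool_rot: [-0.189, -3.129, 0.002]
contact_force: [1.2, -0.3, -0.3]
opening: 0.0099
t: 14.07
tool_pos: [0.4725, 0.2918, 0.0952]
tool_rot: [-0.186, -3.125, 0.006]
contact_force: [0.2, -0.4, 0.0]
opening: 0.0103
[1.319, -0.524, -0.236, -0.004, -0.011, 0.004] [1.202, -0.477, 10.803, -0.004, -0.011, 0.004]
```

```bash
python3 -m jog '[[0.6,-0.25,2,-0.004,-0.011,0.004,255],[1.2,-0.5,4.5,-0.004,-0.011,0.004,255],[1.2,-0.5,7,-0.004,-0.011,0.004,255],[1.2,-0.5,8.8,-0.004,-0.011,0.004,255],[1.2,-0.5,9.8,-0.004,-0.011,0.004,255],[1.2,-0.5,10.3,-0.004,-0.011,0.004,255],[1.2,-0.5,10.3,-0.004,-0.011,0.004,255]]'
python3 -m jog '[[0,0,0.3,0,0,0,255],[0,0,0.6,0,0,0,255],[0,0,0.6,0,0,0,255]]'
python3 -m jog '[[0,0,0.15,0,0,0,255],[0,0,0.15,0,0,0,255]]'
python3 -c "
from h import *
print(delta(now(),attray(TR,-.038,.0136)))"
```

```text
t: 14.65
tool_pos: [0.4583, 0.2869, -0.0088]
tool_rot: [-0.194, -3.134, 0.002]
contact_force: [-0.2, -0.2, -0.4]
opening: 0.0101
t: 14.9
tool_pos: [0.4588, 0.287, -0.0143]
tool_rot: [-0.195, -3.135, 0.001]
contact_force: [-0.0, 0.0, 0.1]
opening: 0.0099
t: 15.07
tool_pos: [0.4592, 0.2872, -0.0153]
tool_rot: [0.195, 3.135, -0.001]
contact_force: [-0.9, -0.1, -1.2]
opening: 0.0097
[0.016, 0.107, 0.337, -0.0, 0.001, -0.001]
```

```bash
python3 -m jog '[[0,0,0.15,0,0,0,255],[0,0,0.15,0,0,0,255]]'; python3 -m jog '[[0,0,0.12,0,0,0,255],[0,0,0.12,0,0,0,255]]'; python3 -m jog '[[0,0,0.1,0,0,0,255],[0,0,0.1,0,0,0,255]]'
```

```text
t: 15.23
tool_pos: [0.4594, 0.2873, -0.0166]
tool_rot: [0.194, 3.135, -0.0]
contact_force: [0.3, 0.4, -0.4]
opening: 0.0102
t: 15.4
tool_pos: [0.4596, 0.2874, -0.0173]
tool_rot: [0.194, 3.135, -0.001]
contact_force: [-1.6, -1.1, 4.1]
opening: 0.0102
t: 15.57
tool_pos: [0.4596, 0.2874, -0.0173]
tool_rot: [0.194, 3.135, -0.001]
contact_force: [-3.7, -1.9, 7.6]
opening: 0.0099
```

```bash
python3 -m jog '[[0,0,0,0,0,0,230],[0,0,0,0,0,0,200],[0,0,0,0,0,0,160],[0,0,0,0,0,0,130],[0,0,0,0,0,0,130]]'; python3 -m jog '[[0,0,-1,0,0,0,130],[0,0,-3,0,0,0,130],[0,0,-6,0,0,0,130],[0,0,-9,0,0,0,130],[0,0,-11,0,0,0,120],[0,0,-11,0,0,0,110]]'
python3 -c "
from h import *
print(delta(now(),atrack(-.034,.15)))"
```

```text
t: 15.98
tool_pos: [0.4595, 0.2874, -0.0174]
tool_rot: [0.194, 3.135, -0.001]
contact_force: [-0.2, -0.5, 0.4]
opening: 0.0419
t: 16.48
tool_pos: [0.4632, 0.2893, 0.0994]
tool_rot: [0.193, 3.126, 0.006]
contact_force: [0.6, 0.6, 0.2]
opening: 0.0484
[-12.811, -31.401, -5.35, -0.042, -0.512, -0.171]
```

```bash
python3 -m jog '[[-1.5,-4,-1.2,-0.006,-0.07,-0.02,110],[-3.2,-8,-2.4,-0.012,-0.14,-0.045,110],[-4.8,-12,-3.2,-0.018,-0.21,-0.07,110],[-6.4,-16,-4,-0.025,-0.29,-0.09,110],[-8.1,-20,-4.6,-0.03,-0.36,-0.115,110],[-9.8,-24,-5.2,-0.035,-0.43,-0.14,110],[-11.4,-28,-5.3,-0.038,-0.49,-0.16,110],[-12.8,-31.3,-5.35,-0.042,-0.512,-0.171,110]]'
python3 -m jog '[[0,0,0,0,0,0,110],[0,0,0,0,0,0,110]]'
python3 -c "
from h import *
print(delta(now(),atrack(-.034,.15)),delta(now(),atrack(-.034,.03)))"
```

```text
t: 17.15
tool_pos: [0.5467, -0.0271, 0.1518]
tool_rot: [-0.068, 2.615, 0.017]
contact_force: [-0.1, 0.7, -1.4]
opening: 0.0486
t: 17.32
tool_pos: [0.5459, -0.0299, 0.1511]
tool_rot: [-0.06, 2.617, 0.016]
contact_force: [0.3, -0.0, -0.2]
opening: 0.0482
[-2.082, -0.878, 0.524, -0.002, 0.001, -0.004] [-2.071, -0.851, 12.524, -0.002, 0.001, -0.004]
```

```bash
python3 -m jog '[[-1.5,-0.6,1,-0.002,0.001,-0.004,110],[-2.05,-0.85,3.5,-0.002,0.001,-0.004,110],[-2.05,-0.85,6.5,-0.002,0.001,-0.004,110],[-2.05,-0.85,9.5,-0.002,0.001,-0.004,110],[-2.05,-0.85,11.5,-0.002,0.001,-0.004,110],[-2.05,-0.85,12,-0.002,0.001,-0.004,110],[-2.05,-0.85,12,-0.002,0.001,-0.004,110]]'
python3 -c "
from h import *
print(delta(now(),atrack(-.034,.012)))"
```

```text
t: 17.9
tool_pos: [0.6228, -0.0325, 0.0548]
tool_rot: [-0.069, 2.622, 0.02]
contact_force: [-0.1, 0.0, 0.7]
opening: 0.0488
[-0.244, -0.231, 2.15, 0.003, -0.005, 0.002]
```

```bash
python3 -m jog '[[-0.2,-0.2,0.8,0,-0.005,0,110],[-0.24,-0.23,1.6,0,-0.005,0,110],[-0.24,-0.23,2.05,0,-0.005,0,110],[-0.24,-0.23,2.15,0,-0.005,0,110],[-0.24,-0.23,2.15,0,-0.005,0,110]]'; python3 -m jog '[[0,0,0,0,0,0,160],[0,0,0,0,0,0,200],[0,0,0,0,0,0,220],[0,0,0,0,0,0,240],[0,0,0,0,0,0,255],[0,0,0,0,0,0,255]]' 60
python3 -c "
from h import *
print(delta(now(),atrack(-.034,.0105)))"
```

```text
t: 18.32
tool_pos: [0.6357, -0.0339, 0.0377]
tool_rot: [-0.07, 2.617, 0.021]
contact_force: [0.5, -0.6, -0.6]
opening: 0.0484
t: 18.82
tool_pos: [0.6358, -0.034, 0.0385]
tool_rot: [-0.07, 2.617, 0.02]
contact_force: [-5.8, 0.3, 6.0]
opening: 0.01
[0.051, -0.009, 0.245, 0.003, 0.001, 0.002]
```

```bash
python3 -m jog '[[0,0,-0.8,0,0,0,255],[0,0,-2.5,0,0,0,255],[0,0,-5,0,0,0,255],[0,0,-8,0,0,0,255],[0,0,-11,0,0,0,255],[0,0,-13.5,0,0,0,255],[0,0,-14,0,0,0,255],[0,0,-14,0,0,0,255]]'
python3 -c "
from h import *
print(delta(now(),attray(TL,.038,.13)))"
```

```text
t: 19.48
tool_pos: [0.5666, -0.0384, 0.1626]
tool_rot: [-0.07, 2.612, 0.018]
contact_force: [-0.1, -0.6, -2.1]
opening: 0.0099
[12.296, -21.703, -0.17, -0.005, 0.529, -0.017]
```

```bash
python3 -m jog '[[1.2,-2.2,0,0,0.05,-0.002,255],[3,-5.4,0,-0.001,0.13,-0.004,255],[4.9,-8.7,-0.1,-0.002,0.21,-0.007,255],[6.8,-12,-0.1,-0.003,0.29,-0.01,255],[8.6,-15.3,-0.1,-0.003,0.37,-0.012,255],[10.4,-18.5,-0.1,-0.004,0.45,-0.015,255],[11.7,-20.8,-0.2,-0.005,0.51,-0.017,255],[12.3,-21.7,-0.2,-0.005,0.529,-0.017,255]]'
python3 -m jog '[[0,0,0,0,0,0,255],[0,0,0,0,0,0,255]]'
python3 -c "
from h import *
print(delta(now(),attray(TL,.038,.13)),delta(now(),attray(TL,.038,.0136+.006)))"
```

```text
t: 20.15
tool_pos: [0.47, -0.2629, 0.0991]
tool_rot: [0.107, -3.134, -0.003]
contact_force: [-0.1, 0.1, -0.5]
opening: 0.0098
t: 20.32
tool_pos: [0.4693, -0.2621, 0.0967]
tool_rot: [0.106, -3.132, -0.008]
contact_force: [0.6, 0.6, -0.6]
opening: 0.0097
[1.445, 0.151, -0.092, 0.005, -0.007, -0.003] [1.363, 0.094, 10.947, 0.005, -0.007, -0.003]
```

```bash
python3 -m jog '[[0.7,0.05,2,0.005,-0.007,-0.003,255],[1.37,0.1,4.5,0.005,-0.007,-0.003,255],[1.37,0.1,7,0.005,-0.007,-0.003,255],[1.37,0.1,8.8,0.005,-0.007,-0.003,255],[1.37,0.1,9.8,0.005,-0.007,-0.003,255],[1.37,0.1,10.3,0.005,-0.007,-0.003,255],[1.37,0.1,10.3,0.005,-0.007,-0.003,255]]'
python3 -m jog '[[0,0,0.3,0,0,0,255],[0,0,0.5,0,0,0,255],[0,0,0.5,0,0,0,255]]'
python3 -m jog '[[0,0,0.15,0,0,0,255],[0,0,0.15,0,0,0,255]]'
python3 -m jog '[[0,0,0.12,0,0,0,255],[0,0,0.12,0,0,0,255]]'
python3 -c "
from h import *
print(delta(now(),attray(TL,.038,.0136)))"
```

```text
t: 20.9
tool_pos: [0.4544, -0.2602, -0.007]
tool_rot: [0.113, -3.138, -0.002]
contact_force: [0.6, 0.2, -0.3]
opening: 0.0096
t: 21.15
tool_pos: [0.455, -0.2605, -0.0113]
tool_rot: [0.113, -3.139, -0.001]
contact_force: [-0.5, 0.4, -0.8]
opening: 0.0096
t: 21.32
tool_pos: [0.4554, -0.2608, -0.0123]
tool_rot: [-0.113, 3.139, -0.0]
contact_force: [0.0, 0.5, -0.6]
opening: 0.0094
t: 21.48
tool_pos: [0.4556, -0.261, -0.0133]
tool_rot: [-0.113, 3.138, -0.001]
contact_force: [-0.0, -0.4, -0.5]
opening: 0.0096
[0.059, -0.069, 0.536, -0.0, 0.001, 0.001]
```

```bash
python3 -m jog '[[0,0,0.15,0,0,0,255],[0,0,0.15,0,0,0,255]]'; python3 -m jog '[[0,0,0.12,0,0,0,255],[0,0,0.12,0,0,0,255]]'; python3 -m jog '[[0,0,0.1,0,0,0,255],[0,0,0.1,0,0,0,255]]'; python3 -m jog '[[0,0,0.07,0,0,0,255],[0,0,0.07,0,0,0,255]]'
```

```text
t: 21.65
tool_pos: [0.4555, -0.261, -0.015]
tool_rot: [-0.113, 3.139, -0.0]
contact_force: [-1.2, -0.9, -1.9]
opening: 0.0097
t: 21.82
tool_pos: [0.4554, -0.2609, -0.0164]
tool_rot: [-0.113, 3.139, -0.0]
contact_force: [0.3, -0.3, -0.4]
opening: 0.0101
t: 21.98
tool_pos: [0.4554, -0.261, -0.0165]
tool_rot: [0.113, -3.14, -0.001]
contact_force: [-3.2, 2.1, 6.7]
opening: 0.0096
t: 22.15
tool_pos: [0.4554, -0.261, -0.0165]
tool_rot: [0.113, -3.139, -0.001]
contact_force: [-3.1, 2.3, 6.7]
opening: 0.0101
```

Contact came where expected, at −0.0165. Release and go on to B4.

```bash
python3 -m jog '[[0,0,0,0,0,0,230],[0,0,0,0,0,0,200],[0,0,0,0,0,0,160],[0,0,0,0,0,0,130],[0,0,0,0,0,0,130]]'; python3 -m jog '[[0,0,-1,0,0,0,130],[0,0,-3,0,0,0,130],[0,0,-6,0,0,0,130],[0,0,-9,0,0,0,130],[0,0,-11,0,0,0,120],[0,0,-11,0,0,0,110]]'
python3 -c "
from h import *
print(delta(now(),atrack(-.102,.15)))"
```

```text
t: 22.57
tool_pos: [0.4554, -0.261, -0.0166]
tool_rot: [0.113, -3.139, -0.001]
contact_force: [-0.1, -0.6, 0.7]
opening: 0.0415
t: 23.07
tool_pos: [0.4587, -0.2635, 0.1001]
tool_rot: [-0.113, 3.132, -0.01]
contact_force: [1.1, -0.1, 0.7]
opening: 0.0483
[-10.722, 14.93, -5.266, -0.001, -0.516, 0.023]
```

```bash
python3 -m jog '[[-1.3,2,-1.2,0,-0.07,0.003,110],[-3,4,-2.4,0,-0.15,0.006,110],[-4.5,6.2,-3.2,0,-0.23,0.01,110],[-6,8.4,-4,0,-0.31,0.014,110],[-7.6,10.6,-4.6,0,-0.39,0.017,110],[-9.2,12.8,-5.2,0,-0.46,0.02,110],[-10.7,14.9,-5.27,0,-0.51,0.023,110],[-10.7,14.9,-5.27,0,-0.516,0.023,110]]'
python3 -m jog '[[0,0,0,0,0,0,110],[0,0,0,0,0,0,110]]'
python3 -c "
from h import *
print(delta(now(),atrack(-.102,.03)))"
```

```text
t: 23.73
tool_pos: [0.5536, -0.1035, 0.1514]
tool_rot: [-0.069, 2.617, 0.021]
contact_force: [-0.5, -0.4, -0.2]
opening: 0.0484
t: 23.9
tool_pos: [0.553, -0.1033, 0.1506]
tool_rot: [-0.07, 2.619, 0.021]
contact_force: [0.3, 0.2, 1.2]
opening: 0.0487
[-1.824, -0.346, 12.305, 0.003, -0.002, 0.002]
```

```bash
python3 -m jog '[[-1.2,-0.2,1,0.003,-0.002,0.002,110],[-1.8,-0.35,3.5,0.003,-0.002,0.002,110],[-1.8,-0.35,6.5,0.003,-0.002,0.002,110],[-1.8,-0.35,9.3,0.003,-0.002,0.002,110],[-1.8,-0.35,11.3,0.003,-0.002,0.002,110],[-1.8,-0.35,11.8,0.003,-0.002,0.002,110],[-1.8,-0.35,11.8,0.003,-0.002,0.002,110]]'
python3 -c "
from h import *
print(delta(now(),atrack(-.102,.0125)))"
```

```text
t: 24.48
tool_pos: [0.6266, -0.1029, 0.0549]
tool_rot: [-0.065, 2.621, 0.02]
contact_force: [-0.1, 0.1, 0.1]
opening: 0.0488
[-0.222, 0.027, 2.097, 0.001, -0.004, -0.001]
```

```bash
python3 -m jog '[[-0.2,0,0.8,0,-0.004,0,110],[-0.22,0,1.6,0,-0.004,0,110],[-0.22,0,2,0,-0.004,0,110],[-0.22,0,2.1,0,-0.004,0,110],[-0.22,0,2.1,0,-0.004,0,110]]'; python3 -m jog '[[0,0,0,0,0,0,160],[0,0,0,0,0,0,200],[0,0,0,0,0,0,220],[0,0,0,0,0,0,240],[0,0,0,0,0,0,255],[0,0,0,0,0,0,255]]' 60
python3 -c "
from h import *
print(delta(now(),atrack(-.102,.0105)))"
```

```text
t: 24.9
tool_pos: [0.639, -0.1025, 0.0382]
tool_rot: [-0.065, 2.617, 0.02]
contact_force: [0.1, -0.2, -0.3]
opening: 0.0485
t: 25.4
tool_pos: [0.6391, -0.1026, 0.039]
tool_rot: [-0.065, 2.616, 0.019]
contact_force: [-5.7, -0.2, 8.0]
opening: 0.0099
[0.057, 0.055, 0.296, 0.001, 0.001, -0.001]
```

```bash
python3 -m jog '[[0,0,-0.8,0,0,0,255],[0,0,-2.5,0,0,0,255],[0,0,-5,0,0,0,255],[0,0,-8,0,0,0,255],[0,0,-11,0,0,0,255],[0,0,-13.5,0,0,0,255],[0,0,-14,0,0,0,255],[0,0,-14,0,0,0,255]]'
python3 -c "
from h import *
print(delta(now(),attray(TL,-.038,.13)))"
```

```text
t: 26.07
tool_pos: [0.5698, -0.1069, 0.163]
tool_rot: [-0.065, 2.612, 0.016]
contact_force: [0.0, 0.5, -0.7]
opening: 0.01
[12.101, -22.481, 0.009, -0.007, 0.529, -0.02]
```

```bash
python3 -m jog '[[1.2,-2.3,0,0,0.05,-0.002,255],[3,-5.6,0,-0.001,0.13,-0.004,255],[4.8,-9,0,-0.002,0.21,-0.007,255],[6.6,-12.4,0,-0.003,0.29,-0.01,255],[8.4,-15.8,0,-0.004,0.37,-0.013,255],[10.2,-19.1,0,-0.005,0.45,-0.016,255],[11.5,-21.5,0,-0.006,0.51,-0.019,255],[12.1,-22.5,0,-0.007,0.529,-0.02,255]]'
python3 -m jog '[[0,0,0,0,0,0,255],[0,0,0,0,0,0,255]]'
python3 -c "
from h import *
print(delta(now(),attray(TL,-.038,.0136+.006)))"
```

```text
t: 26.73
tool_pos: [0.4756, -0.3388, 0.0986]
tool_rot: [0.108, -3.134, -0.005]
contact_force: [0.6, 0.3, -0.7]
opening: 0.0096
t: 26.9
tool_pos: [0.4749, -0.3376, 0.096]
tool_rot: [0.108, -3.132, -0.01]
contact_force: [0.3, 0.1, -0.4]
opening: 0.0096
[1.397, 0.059, 10.876, 0.007, -0.007, -0.002]
```

```bash
python3 -m jog '[[0.7,0.03,2,0.007,-0.007,-0.002,255],[1.4,0.06,4.5,0.007,-0.007,-0.002,255],[1.4,0.06,7,0.007,-0.007,-0.002,255],[1.4,0.06,8.8,0.007,-0.007,-0.002,255],[1.4,0.06,9.8,0.007,-0.007,-0.002,255],[1.4,0.06,10.3,0.007,-0.007,-0.002,255],[1.4,0.06,10.3,0.007,-0.007,-0.002,255]]'
python3 -m jog '[[0,0,0.3,0,0,0,255],[0,0,0.5,0,0,0,255],[0,0,0.5,0,0,0,255]]'
python3 -m jog '[[0,0,0.15,0,0,0,255],[0,0,0.15,0,0,0,255]]'
python3 -m jog '[[0,0,0.12,0,0,0,255],[0,0,0.12,0,0,0,255]]'
python3 -m jog '[[0,0,0.12,0,0,0,255],[0,0,0.12,0,0,0,255]]'
python3 -c "
from h import *
print(delta(now(),attray(TL,-.038,.0136)))"
```

```text
t: 27.48
tool_pos: [0.4599, -0.3359, -0.0077]
tool_rot: [0.112, -3.139, -0.002]
contact_force: [-0.6, 0.4, 0.1]
opening: 0.0096
t: 27.73
tool_pos: [0.4605, -0.3362, -0.0119]
tool_rot: [-0.113, 3.139, 0.001]
contact_force: [0.1, 0.4, -0.8]
opening: 0.0096
t: 27.9
tool_pos: [0.4609, -0.3366, -0.0129]
tool_rot: [-0.113, 3.138, -0.001]
contact_force: [-0.6, -0.5, -0.7]
opening: 0.0098
t: 28.07
tool_pos: [0.461, -0.3367, -0.0139]
tool_rot: [-0.113, 3.138, -0.001]
contact_force: [0.1, 0.6, -0.5]
opening: 0.0099
t: 28.23
tool_pos: [0.4609, -0.3367, -0.0153]
tool_rot: [-0.112, 3.138, -0.001]
contact_force: [0.0, -0.4, -0.5]
opening: 0.0095
[0.055, -0.076, 0.338, -0.001, 0.001, 0.001]
```

```bash
python3 -m jog '[[0,0,0.1,0,0,0,255],[0,0,0.1,0,0,0,255]]'; python3 -m jog '[[0,0,0.08,0,0,0,255],[0,0,0.08,0,0,0,255]]'
```

```text
t: 28.4
tool_pos: [0.461, -0.3369, -0.0158]
tool_rot: [-0.112, 3.138, -0.001]
contact_force: [-0.6, 2.1, 3.9]
opening: 0.01
t: 28.57
tool_pos: [0.461, -0.3369, -0.0158]
tool_rot: [-0.112, 3.139, -0.0]
contact_force: [-2.5, 2.4, 7.2]
opening: 0.0095
```

Contact. Release, rise and look.

```bash
python3 -m jog '[[0,0,0,0,0,0,230],[0,0,0,0,0,0,200],[0,0,0,0,0,0,160],[0,0,0,0,0,0,130],[0,0,0,0,0,0,130]]'; python3 -m jog '[[0,0,-1,0,0,0,130],[0,0,-3,0,0,0,130],[0,0,-6,0,0,0,130],[0,0,-10,0,0,0,130],[0,0,-14,0,0,0,120],[0,0,-16,0,0,0,110]]'; python3 -m jog '[[2,16,-1,0,0,0,110],[3,16,-1,0,0,0,110],[4,16,-1,0,0,0,110],[4,20,-1,0,0,0,110],[4,24,-1,0,0,0,110],[4,28,-1,0,0,0,110],[4,30,-1,0,0,0,110],[4,30,-1,0,0,0,110]]'
python3 - <<'E'
from h import *
im=get_image("top")[:,:,::-1]
cv2.imwrite("pics/end.png",cv2.resize(im[130:260,85:375],None,fx=2.75,fy=2.75,interpolation=cv2.INTER_CUBIC))
E
```

```text
t: 28.98
tool_pos: [0.461, -0.3368, -0.016]
tool_rot: [-0.113, 3.139, 0.0]
contact_force: [-0.0, 0.3, -0.9]
opening: 0.0422
t: 29.48
tool_pos: [0.4628, -0.3386, 0.1508]
tool_rot: [-0.112, 3.133, -0.009]
contact_force: [0.6, -1.0, 1.4]
opening: 0.0487
t: 30.15
tool_pos: [0.4005, -0.038, 0.1593]
tool_rot: [-0.119, 3.131, -0.007]
contact_force: [0.0, -0.0, -1.6]
opening: 0.0485
```

View pics/end.png

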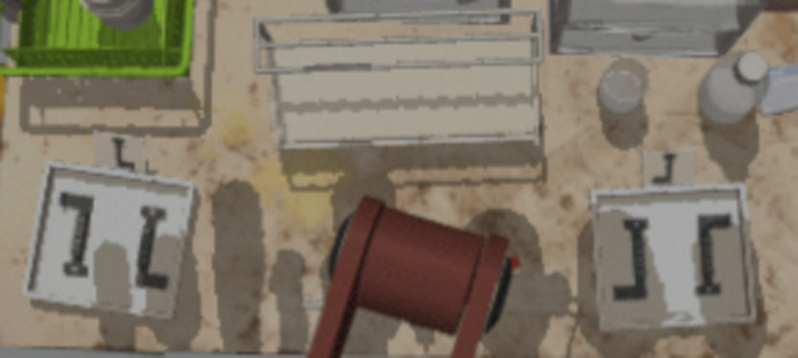

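All four blades lie flat inside their trays, the rack is empty, and the vial, jar and bottle are where they were. The arm is clear of everything.

```bash
python3 -m jog '[[0,0,0,0,0,0,110],[0,0,0,0,0,0,110],[0,0,0,0,0,0,110]]'; python3 -c "
from station import *
print(finish_job())"
```

```text
t: 30.45
tool_pos: [0.401, -0.0391, 0.1597]
tool_rot: [-0.119, 3.131, -0.008]
contact_force: [-0.8, -0.1, -0.6]
opening: 0.0486
the job is handed in; nothing more can be done
None
```

I sorted all four blades and handed the job in at about 30 s. Both right-hand blades are in the +y tray, whose tag shows a right-hand blade, and both left-hand blades are in the −y tray. Each blade was lowered until its underside touched the tray floor (4–8 N at the wrist; 2 N for the first) before I released it.

**Last picture:** It shows two blades side by side within the walls of each tray, grip bars up, and the rack empty. The vial, jar and bottle stand as before. The arm was over the haemostat and the syringe was outside the crop, so I did not check either one at the end. I did not measure the blades' final heights or tilt beyond the floor contact and this picture.

**What disagreed:** My first grasp closed on nothing. The fingertips were about 32 mm farther back along the tool axis than the reported TCP implies. I found the difference by gently pressing the closed tips onto the first blade's grip bar (about 54 N) and corrected every later move for it. The contact heights in the trays agreed with the correction, and no blade was dropped in any move.

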